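# Draw the vial tray out to its loading stop and load the last vial

### The job

Hook a fingertip behind the far lip of the vial tray and draw it along the autosampler deck towards you until it is fully home: feel for the sprung buffers of the front stop and press gently on until the spring catch has risen behind the tray, never ramming it. Then take the vial standing alone on the bench and stand it right down in the middle well of the tray's front row. Leave the other vials standing in their wells and do not disturb the bottle, the jar or the wrench.

Things in the scene. Friction and masses are not known exactly. Their poses are not given: they have to be found in the camera images.
- deck: Autosampler deck fixed to the bench, 22 mm thick, grey under the tray, white at its left. Origin on the bench under the centre of the tray's loading (home) position; x points away from the robot along the slide direction, y left, z up. It runs from x = -105 to 215, y = -70 to 215 mm. Two side guides, 18 mm above the deck, 8 mm thick, inner faces at y = +-48 mm (2 mm clear of the tray), run along all of it.
- housing (a point): Centre of the top of the white drive housing with dark keypad that stands on the left part of the deck: 225 (x) x 115 (y) mm, top 120 mm above the bench; on it a parked syringe head reaches 150 mm above the bench. Two amber wash vials, 52 mm tall, stand fixed in front of it. Axes as the deck's.
- home (a point): Nominal place of the tray's origin when home, on the deck's top face (22 mm above the bench); axes as the deck's. The stop and catch sit on one plate that is clamped by hand through slots, so the true home lies up to 16 mm either way along x, and this is not measured. The stop is an aluminium wall across the deck, 63 to 74 mm nearer the robot than home, 30 mm above the deck.
- catch (a joint): Spring catch, a steel tongue 16 x 34 mm let into the deck, 61 to 94 mm beyond home and 34 mm left of the middle. 0 = pressed flat under the tray, 0.26 rad = risen. Two sprung buffers on the stop meet the tray 2 mm before home; when they are pressed in 2.5 of their 4 mm (6 N of spring, besides the drag) the catch springs up 9 mm behind the far wall. Let go, the tray is held between them.
- tray: Loose grey vial tray, 122.5 (x) x 92.5 (y) x 38 mm high, walls 2.5 mm. Origin: centre of the underside; x to its far end. Square wells 27.5 mm wide at x = -45, -15, 15, 45, y = -30, 0, 30 mm; dividers 28 mm high. About 0.6 kg with its vials (varies); drags with 1.5 to 4 N. It starts 45 to 105 mm beyond nominal home, between the guides. Pushing it with over 15 N at any moment is ramming and fails.
- lip (a point): Middle of the outer edge of the tray's far lip, at its top, 38 mm above the tray's underside; axes as the tray's. The lip is 80 mm long, 5 mm thick, turned out 8 mm beyond the far wall; behind it the deck is free. The vials inside the far wall stand 39.5 mm higher than the lip and leave no room for a finger there.
- well (a point): Centre of the floor of the middle well of the front row (nearest the robot), 2.5 mm above the tray's underside. The front row and the row behind it are empty. Axes as the tray's.
- vial: The vial to load, standing on the bench to the right: 20 ml glass headspace vial, 23 mm diameter up to 58 mm, neck, and a 20 mm aluminium crimp cap; 75 mm tall, 34 g. Origin: centre of its underside, z up its axis.
- stock1: Vial like the one to load, already in the tray: second row from the far end, right (-y) well. Origin: centre of its underside.
- stock2: Vial like the one to load, already in the tray: second row from the far end, middle well. Origin: centre of its underside.
- stock3: Vial like the one to load, already in the tray: second row from the far end, left (+y) well. Origin: centre of its underside.
- stock4: Vial like the one to load, already in the tray: far row, next to the lip, right (-y) well. Origin: centre of its underside.
- stock5: Vial like the one to load, already in the tray: far row, next to the lip, middle well. Origin: centre of its underside.
- stock6: Vial like the one to load, already in the tray: far row, next to the lip, left (+y) well. Origin: centre of its underside.
- bottle: Bystander: closed amber reagent bottle, 64 mm diameter, 150 mm tall, on the bench at the right rear. Origin: centre of its underside.
- jar: Bystander: low jar, 60 mm diameter, 60 mm tall, on the bench at the left front. Origin: centre of its underside.
- wrench: Bystander: small steel wrench, 130 mm long, lying on the bench at the far left. Origin: middle of its underside; it lies along its x axis.
Mind the look-alikes: they are no part of the job. Of the things like the tray, leave any that is blue or red; of the rest the larger one is meant.

How it is judged:
On the way, in this order (a step that is already met when the one before it is completed fails the run):
1. the tray is home against the front stop and the catch has risen behind it, the vial not yet in the tray (x of tray in the frame of deck between -0.02 and 0.02 m and value of joint catch above 0.18 rad and angle between tray's own z axis and vertical below 0.03 rad and horizontal distance between vial and well above 0.06 m), for 0.2 s.
2. the vial stands on the floor of the front middle well (horizontal distance between vial and well below 0.006 m and z of vial in the frame of well below 0.004 m and angle between vial's own z axis and vertical below 0.12 rad), for 0.2 s.
At the end, for the whole second after the job is handed in: The tray lies flat, within 20 mm of nominal home, with the catch risen behind it (over 0.18 rad); the vial stands upright (0.12 rad), its foot within 6 mm of the centre and 4 mm of the floor of the front middle well; the other six stand in their wells; all at rest (all of step 2 and x of tray in the frame of deck between -0.02 and 0.02 m and value of joint catch above 0.18 rad and angle between tray's own z axis and vertical below 0.03 rad and linear speed of each of vial, tray below 0.02 m/s and angle between each of stock1, stock2, stock3, stock4, stock5, stock6's own z axis and vertical below 0.2 rad and z of each of stock1, stock2, stock3, stock4, stock5, stock6 in the frame of tray below 0.012 m); the robot touches nothing.
It fails at once if the tray is pushed with more than 15 N (contact force between any of the fingers, the arm and tray above 15 N).
It fails at once if the tray is lifted off the deck or tipped (z of tray in the frame of deck above 0.034 m or angle between tray's own z axis and vertical above 0.15 rad).
It fails at once if a vial in the tray is knocked over or pulled out (angle between any of stock1, stock2, stock3, stock4, stock5, stock6's own z axis and vertical above 0.4 rad or z of any of stock1, stock2, stock3, stock4, stock5, stock6 in the frame of tray above 0.02 m).
It fails at once if the bottle, the jar or the wrench is disturbed (distance of any of bottle, jar, wrench from where it was at the start of the episode above 0.025 m).
It also fails if it takes over 59 s, if anything falls off the work surface, if the arm or the gripper's body presses on something with over 40 N, if the wrist force passes 120 N, or if a joint passes its speed limit or range.

### The arm

A 7-joint arm with a two-finger parallel gripper is mounted at the origin on the work surface. World frame = base frame: x ahead of the robot, y to its left, z up, the work surface at z = 0. Lengths are in m, angles in rad, forces in N, time in s.
With the tool pointing down it reaches from about 0.425 to 0.925 m from the base axis. Payload 6.8 kg.
Tool frame: the origin (TCP) lies midway between the tips of the shut fingers; the grasp point (between the pads) lies 19 mm behind it; y points along the fingers, z is the direction in which the jaws open and shut, and the axes are right-handed (so a half turn about y gives the same grasp; the last joint's range is limited). The gripper opens to 85 mm and grips with 20 to 120 N. Pads are 22 mm wide; open, the fingers measure 114 mm over their backs; the gripper's body (76 mm by 85 mm) begins 54 mm behind the grasp point. The pads swing forward as they close: fully open they stand 13 mm farther back than shut.
Start: joints at [-1.295, 0.477, 0.022, 1.555, -0.011, 1.109, -0.083], TCP at [0.253, 0.626, 0.231] pointing down, gripper open.
Joint ranges: [-2.96, 2.96], [-0.34, 2.1], [-1.41, 1.46], [0.24, 2.44], [-1.37, 4.51], [0.17, 1.92], [-2.96, 2.96]. Speed limits (rad/s): [2.39, 2.39, 3.14, 3.14, 3.14, 3.14, 3.14].

### API

Orientations are given as a unit quaternion [w, x, y, z].
In Python, from station import bot gives the robot as it stands. The module is installed in compiled form; this text tells all that it offers.
- The arm moves only by the shell command python3 -m crank 'ROWS' [FORCE]. ROWS is JSON, a list of rows, each an object with "linear": the shift along the tool's x, y, z in m, a list of three; "dr": the turn, a rotation vector about the tool's x, y, z in degrees, a list of three; "hand": the gripper command: -1 is shut, 1 is fully open, values between are in proportion. A call has 1 to 10 rows; each row is the pose to reach, as a shift and turn from the pose commanded when the call began, along the tool's axes at that moment; what a row does not reach only later rows make up. A row lasts 1/12 s, in which the tool goes at most 41.7 mm and 7.16 degrees, less where a joint would pass 70% of its speed; a pose out of reach is approached as far as the arm can. A call with a gripper value outside its range is refused whole. The fingers move at their own pace and stop on an object; FORCE is the grip in N (left out, the last holds). Time passes only in rows, so rows that repeat a pose let the fingers close. It gives the time, the measured TCP pose, the force and the opening at its end, in the units of the state.
- bot.get_obs(): the state, without advancing time (a new reading comes with each control period).
- bot.read_camera(name): name is "scene" or "top"; returns the picture (480x640x3 uint8, blue, green, red); there is no depth.
- bot.camera_params(name): a dict with "K" (3x3 intrinsics, pixels), "k1" (the pictures are not rectified: a ray, as slopes to the right and down, at radius r is drawn at 1 + k1 r^2 times it, then the intrinsics apply), "R" (3x3) and "t" (3): a world point X has camera coordinates R X + t. Camera axes: x right, y down, z forward; pixel columns grow to the right and rows downward; lengths in m; the calibration is good to about 2 mm. A picture is of the moment at which its call begins. camera_params takes no time and is no camera call.
- bot.hand_in(): hands the job in, once; it reports no verdict.
Trained networks look in the newest picture that a camera, given by its name, has taken for a name from the list of things; names that differ only in an ending like _2 or _b are one class to them, and where a whole thing is asked for, a point or a joint stands for the part that bears it (a point fixed in the world has none). Each returns a list of dicts, best first, with "score" (0 to 1); they miss things now and then, are a little off and sometimes report something else, mostly with a low value. They report only what shows in the picture. A call takes as long as a camera call. They do not tell look-alikes from the thing itself.
- bot.search_frame(camera, target): "extent" ([left, top, right, bottom] in pixels, round what is visible of it).
- bot.cut_out(camera, target): "pixels" (480x640 bool, what is visible of it) and "extent" ([left, top, right, bottom] in pixels, round what is visible of it).
- bot.place_of(camera, target): "xy" ([column, row] in pixels: a listed point, or the origin of a listed thing).
The state is a dict: "t": time; "q": joint angles; "joint_vel": joint speeds; "joint_torque": joint torques, N m; "eef_pos": TCP position; "tool_rot": TCP orientation; "contact_force": force on the tool from outside, world axes, zero at the start; "torque": the same for the moment, N m; "gripper_width": opening from 0.0 (shut) to 1.0 (fully open).
Only numpy, scipy, OpenCV 4.12 (cv2) and the standard library are available. Lean on these libraries where they do the work, as an engineer would, in place of code of your own. Each camera call takes 0.05 s, during which the arm holds its last target. There are 200 camera calls.

## Working session

There is one attempt and no reset: what is moved stays moved. The work goes in short steps, Python scripts to look and compute and a shell command to move; the robot and the scene stay as the last step left them, time stands still between calls to the robot, and variables do not carry over. Pictures are saved under pics/ and viewed, about 8 in all and at most 12, crops included, and the job is handed in when it is done.

```bash
mkdir -p pics; cat > h.py <<'E'
import numpy as np, cv2
from station import bot
from scipy.spatial.transform import Rotation as Ro
def cam(n):
    p=bot.camera_params(n); return [np.array(p[k],float) for k in("K","R","t")]+[float(p["k1"])]
def ray(n,uv):
    K,R,t,k=cam(n); d=np.linalg.solve(K,[uv[0],uv[1],1.])[:2]; s=d.copy()
    for _ in range(30): s=d/(1+k*(s@s))
    return -R.T@t, R.T@np.r_[s,1]
def at_z(n,uv,z):
    o,d=ray(n,uv); return o+d*(z-o[2])/d[2]
def proj(n,X):
    K,R,t,k=cam(n); c=R@np.asarray(X,float)+t; s=c[:2]/c[2]; s=s*(1+k*(s@s)); return (K@np.r_[s,1])[:2]
def rotm():
    q=bot.get_obs()["tool_rot"]; return Ro.from_quat([q[1],q[2],q[3],q[0]]).as_matrix()
E
python3 - <<'E'
from h import *
o=bot.get_obs()
for k,v in o.items(): print(k,np.round(v,4))
print(rotm().round(3))
for n in("scene","top"):
    im=bot.read_camera(n); cv2.imwrite(f"pics/{n}0.png",im)
    K,R,t,k=cam(n); print(n,(-R.T@t).round(3),K[0,0],k)
    for a in("home","housing","lip","well","tray","vial","catch","stock4","stock6","bottle","jar","wrench","deck"):
        z={"home":.022,"housing":.12,"lip":.06,"well":.0245,"tray":.022,"stock4":.0245,"stock6":.0245}.get(a,0)
        print(a,[(round(r["score"],2),np.round(r["xy"]).tolist(),at_z(n,r["xy"],z)[:2].round(3).tolist()) for r in bot.place_of(n,a)[:4]])
E
```

```text
t 0.0
q [-1.2951  0.4778  0.0224  1.5564 -0.0115  1.1093 -0.0831]
joint_vel [-0.0002 -0.0011 -0.0005 -0.0003  0.002   0.0004 -0.0001]
joint_torque [ 2.00000e-04 -5.96440e+01  1.60880e+00 -2.81199e+01  1.26000e-02
  9.20000e-03 -0.00000e+00]
eef_pos [0.2526 0.6253 0.2303]
tool_rot [-0.6935  0.6948 -0.1349  0.1348]
contact_force [-0.0192 -0.8331  1.019 ]
torque [-0.0411  0.0241 -0.009 ]
gripper_width 0.9994
[[ 0.927 -0.001  0.374]
 [-0.374 -0.002  0.927]
 [ 0.    -1.    -0.002]]
scene [1.251 0.346 0.888] 532.4570682849791 -0.042510530975961185
home [(0.96, [346.0, 252.0], [0.496, 0.045])]
housing [(0.65, [399.0, 276.0], [0.593, 0.196]), (0.48, [335.0, 269.0], [0.633, 0.079])]
lip [(0.9, [315.0, 203.0], [0.423, -0.071]), (0.71, [319.0, 280.0], [0.626, 0.041]), (0.63, [160.0, 296.0], [0.805, -0.217]), (0.56, [291.0, 236.0], [0.544, -0.068])]
well [(0.93, [344.0, 254.0], [0.506, 0.044]), (0.9, [296.0, 200.0], [0.396, -0.136]), (0.86, [215.0, 329.0], [0.802, -0.095]), (0.65, [261.0, 236.0], [0.542, -0.147])]
tray [(0.97, [196.0, 319.0], [0.799, -0.144]), (0.84, [271.0, 236.0], [0.531, -0.127]), (0.81, [334.0, 270.0], [0.558, 0.045]), (0.69, [304.0, 203.0], [0.395, -0.114])]
vial [(0.68, [214.0, 230.0], [0.556, -0.271]), (0.5, [312.0, 274.0], [0.573, -0.002])]Traceback (most recent call last):
  File "<stdin>", line 10, in <module>
ValueError: it knows: bottle, deck, home, housing, jar, lip, stock, tray, vial, well, wrench
```

```bash
python3 - <<'E'
from h import *
n="top"
im=bot.read_camera(n); cv2.imwrite(f"pics/{n}0.png",im)
K,R,t,k=cam(n); print(n,(-R.T@t).round(3),K[0,0],k)
for a in("home","housing","lip","well","tray","vial","stock","bottle","jar","wrench","deck"):
        z={"home":.022,"housing":.12,"lip":.06,"well":.0245,"tray":.022,"stock":.0245}.get(a,0)
        print(a,[(round(r["score"],2),np.round(r["xy"]).tolist(),at_z(n,r["xy"],z)[:2].round(3).tolist()) for r in bot.place_of(n,a)[:10]])
E
```

```text
top [0.27  0.009 1.607] 619.5052577299964 -0.01471133456069493
home [(0.94, [308.0, 265.0], [0.485, 0.051])]
housing []
lip [(0.96, [416.0, 151.0], [0.785, -0.226]), (0.76, [359.0, 256.0], [0.506, -0.079]), (0.69, [359.0, 303.0], [0.386, -0.08]), (0.57, [315.0, 209.0], [0.626, 0.034])]
well [(0.9, [389.0, 318.0], [0.353, -0.16]), (0.72, [308.0, 257.0], [0.505, 0.049]), (0.7, [391.0, 248.0], [0.532, -0.165]), (0.64, [369.0, 158.0], [0.776, -0.107])]
tray [(0.78, [310.0, 241.0], [0.548, 0.046]), (0.75, [388.0, 157.0], [0.78, -0.158]), (0.64, [378.0, 311.0], [0.371, -0.13]), (0.56, [378.0, 252.0], [0.524, -0.132])]
vial [(0.61, [431.0, 243.0], [0.553, -0.274])]
stock [(0.48, [326.0, 232.0], [0.573, 0.004]), (0.47, [315.0, 220.0], [0.604, 0.033]), (0.46, [311.0, 229.0], [0.579, 0.044]), (0.45, [324.0, 225.0], [0.591, 0.011]), (0.42, [299.0, 221.0], [0.6, 0.076]), (0.41, [300.0, 234.0], [0.567, 0.072])]
bottle [(0.63, [465.0, 187.0], [0.707, -0.366]), (0.59, [303.0, 235.0], [0.567, 0.064])]
jar [(0.86, [218.0, 312.0], [0.363, 0.279]), (0.67, [309.0, 231.0], [0.578, 0.049])]
wrench [(0.62, [174.0, 240.0], [0.549, 0.404])]
deck [(0.91, [309.0, 266.0], [0.485, 0.046])]
```

View pics/scene0.png

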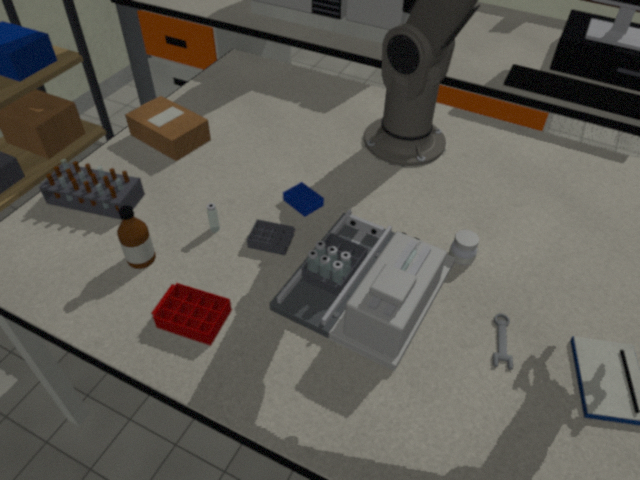

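View pics/top0.png

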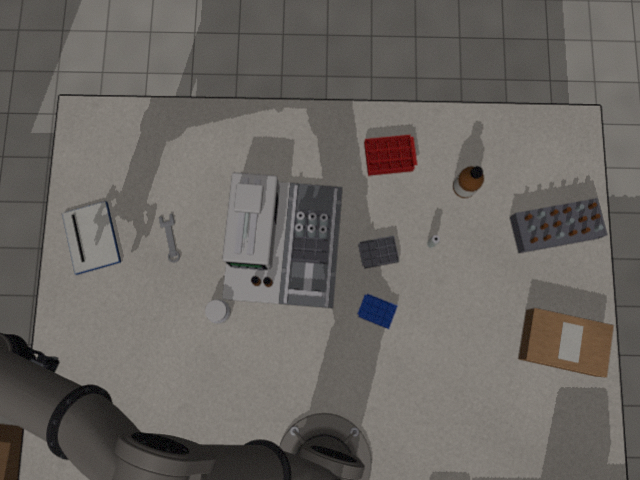

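Tray look-alikes in the top view: the grey tray in the deck (310,241), a small grey one on the bench (378,252), a red one (390,155) and a blue one (378,311). The in-deck tray is the larger of the non-coloured ones, so I choose that. The vial is alone at (434,240) and the brown-capped rack at right is not it. Next is a close crop to check this.

```bash
python3 - <<'E'
from h import *
a=cv2.imread("pics/top0.png")[175:315,215:352]; b=cv2.imread("pics/scene0.png")[200:350,260:410]
a=cv2.resize(a,None,fx=4.2,fy=4.2,interpolation=cv2.INTER_CUBIC)
cv2.imwrite("pics/c1.png",cv2.convertScaleAbs(a,alpha=1.4))
b=cv2.resize(b,None,fx=4,fy=4,interpolation=cv2.INTER_CUBIC); cv2.imwrite("pics/c2.png",cv2.convertScaleAbs(b,alpha=1.4))
E
```

```text
(no output)
```

View pics/c1.png

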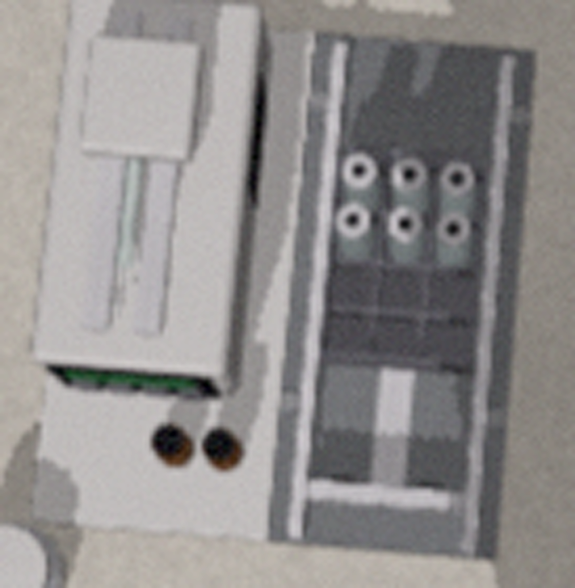

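View pics/c2.png

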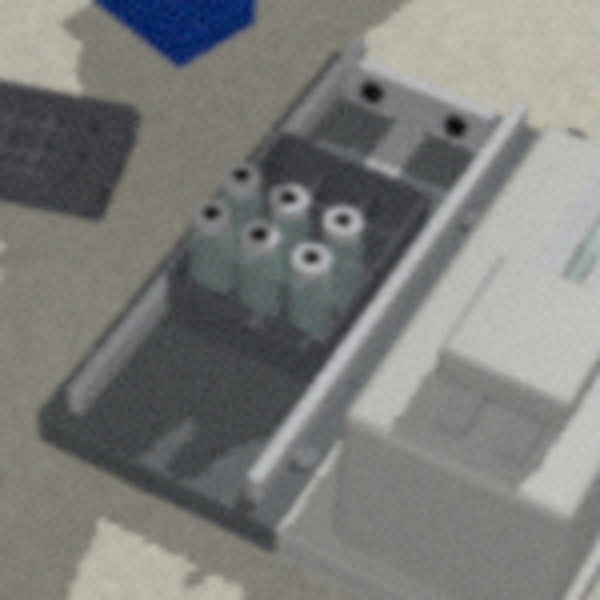

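The crops confirm the in-deck tray: it has six capped vials, an empty front half, and the stop bar at crop (378,492). I'll fit the deck and tray pose from these points.

```bash
cat > fit.py <<'E'
from h import *
from scipy.optimize import least_squares
T=lambda p:np.array([215+p[0]/4.2-.4,175+p[1]/4.2-.4]); S=lambda p:np.array([260+p[0]/4-.4,200+p[1]/4-.4])
tray=[(45,30),(45,0),(45,-30),(15,30),(15,0),(15,-30)]
tt=[(358,170),(408,175),(457,178),(352,220),(404,224),(453,228)]
ss=[(311,258),(260,236),(211,213),(343,220),(290,198),(241,176)]
deck=[((215,-70,22),(535,50)),((-105,-70,22),(495,558)),((-105,215,22),(35,517)),((215,-52,40),(508,57)),((-105,-52,40),(468,550)),((215,52,40),(340,42)),((-105,52,40),(295,535))]
cams=("top","scene")
def w(v,x,y,z):
    c,s=np.cos(v[2]),np.sin(v[2]); return np.array([v[0]+c*x-s*y,v[1]+s*x+c*y,z])
def res(v):
    r=[]
    for (X,p) in deck: r.append(proj("top",w(v,X[0]/1e3,X[1]/1e3,X[2]/1e3))-T(p))
    for (a,p,q) in zip(tray,tt,ss):
        X=w(v,a[0]/1e3+v[3],a[1]/1e3+v[4],.0995)
        r+= [proj("top",X)-T(p),proj("scene",X)-S(q)]
    return np.concatenate(r)
if __name__=="__main__":
    s=least_squares(res,[.485,.05,-.08,.07,0],loss="soft_l1"); v=s.x
    print("deck",v.round(4),"deg",np.degrees(v[2]).round(2)); print(res(v).reshape(-1,2).round(1).tolist())
    print("lip edge",w(v,v[3]+.06925,v[4],.06),"well",w(v,v[3]-.045,v[4],.0245))
    for n,p in(("top",T((378,492))),): 
        X=at_z(n,p,.052); c,sn=np.cos(v[2]),np.sin(v[2]); d=X[:2]-v[:2]; print("stop x,y deck",c*d[0]+sn*d[1],-sn*d[0]+c*d[1])
E
python3 fit.py; python3 - <<'E'
from h import *
for n in("top","scene"):
    bot.read_camera(n)
    for r in bot.cut_out(n,"vial")[:2]:
        m=np.argwhere(r["pixels"]); print(n,round(r["score"],2),np.round(r["extent"]),m.mean(0)[::-1].round(1),len(m))
    print([(round(r["score"],2),np.round(r["xy"],1).tolist(),at_z(n,r["xy"],0).round(4)[:2].tolist()) for r in bot.place_of(n,"vial")[:3]])
a=cv2.resize(cv2.imread("pics/top0.png")[220:260,410:450],None,fx=10,fy=10,interpolation=cv2.INTER_CUBIC)
b=cv2.resize(cv2.imread("pics/scene0.png")[198:238,194:234],None,fx=10,fy=10,interpolation=cv2.INTER_CUBIC)
cv2.imwrite("pics/v.png",np.hstack([a,b]))
E
```

```text
deck [ 0.4867  0.047  -0.0629  0.0671  0.0013] deg -3.6
[[0.3, -0.3], [0.4, 0.1], [-1.5, 0.7], [0.1, -4.3], [-0.2, 0.9], [0.5, -3.9], [-0.2, 1.1], [-0.2, -0.4], [0.8, -0.4], [-0.1, -0.6], [0.4, -0.6], [0.2, -0.4], [-0.2, -0.5], [0.1, -0.5], [-0.0, -0.4], [-0.2, -0.5], [0.3, -0.4], [0.2, -0.5], [-0.2, -0.4]]
lip edge [0.62288424 0.03977135 0.06      ] well [0.50886017 0.04695289 0.0245    ]
stop x,y deck -0.07354695087860232 0.004052214904510364
top 0.51 [432. 234. 440. 251.] [432.9 241.9] 124
[(0.5, [429.8, 243.2], [0.552, -0.2694])]
scene 0.64 [208. 206. 219. 230.] [213.  217.2] 271
scene 0.27 [269. 214. 459. 371.] [371.2 292.8] 14038
[(0.53, [317.6, 278.8], [0.5788, 0.0157]), (0.51, [215.7, 229.5], [0.5539, -0.2673])]
```

View pics/v.png

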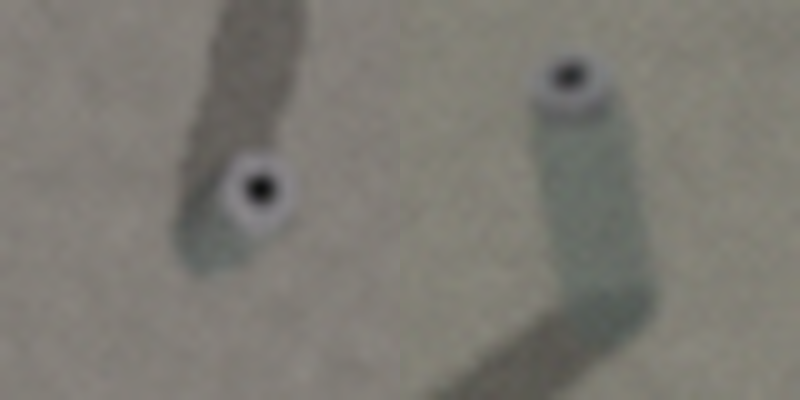

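The crop shows the lone vial with its cap at top-view (435.6,238.4) and scene-view (210.6,205.1). I'll triangulate it and work out the first move.

```bash
python3 - <<'E'
from h import *
print(at_z("top",(435.55,238.35),.075).round(4),at_z("scene",(210.55,205.05),.075).round(4))
R=rotm(); o=bot.get_obs(); p=np.array(o["eef_pos"])
yaw=np.radians(-3.6); ux=np.array([np.cos(yaw),np.sin(yaw),0])
tgt=np.array([.6229,.0398,0])+ux*.030; tgt[2]=.20
print(tgt,"linear",(R.T@(tgt-p)).round(4))
c,s=np.cos(yaw),np.sin(yaw); Rt=np.array([[c,0,-s],[s,0,c],[0,-1,0]])  # x=deck x, y down, z= deck y
print(Rt,np.linalg.det(Rt),"dr",np.degrees(Ro.from_matrix(R.T@Rt).as_rotvec()).round(2))
E
```

```text
[ 0.5514 -0.2711  0.075 ] [ 0.5525 -0.271   0.075 ]
[0.6528408  0.03791628 0.2       ] linear [ 0.5911  0.0313 -0.3954]
[[ 0.99802673  0.          0.06279052]
 [-0.06279052  0.          0.99802673]
 [ 0.         -1.          0.        ]] 1.0 dr [ -0.   -18.39  -0.  ]
```

```bash
python3 -m crank '[{"linear":[0.296,0,-0.198],"dr":[0,-18.4,0],"hand":-1},{"linear":[0.296,0,-0.198],"dr":[0,-18.4,0],"hand":-1},{"linear":[0.296,0,-0.198],"dr":[0,-18.4,0],"hand":-1},{"linear":[0.296,0,-0.198],"dr":[0,-18.4,0],"hand":-1},{"linear":[0.296,0,-0.198],"dr":[0,-18.4,0],"hand":-1},{"linear":[0.296,0,-0.198],"dr":[0,-18.4,0],"hand":-1},{"linear":[0.296,0,-0.198],"dr":[0,-18.4,0],"hand":-1},{"linear":[0.296,0,-0.198],"dr":[0,-18.4,0],"hand":-1},{"linear":[0.296,0,-0.198],"dr":[0,-18.4,0],"hand":-1},{"linear":[0.296,0,-0.198],"dr":[0,-18.4,0],"hand":-1}]' 40
cat > go.py <<'E'
import sys; from h import *
# go.py x y z : linear shift in the tool axes to reach that TCP position, and the turn to the deck-aligned pose
R=rotm(); o=bot.get_obs(); p=np.array(o["eef_pos"]); t=np.array(list(map(float,sys.argv[1:4])))
yaw=np.radians(-3.6); c,s=np.cos(yaw),np.sin(yaw); Rt=np.array([[c,0,-s],[s,0,c],[0,-1,0]])
print(p.round(4),"linear",(R.T@(t-p)).round(4),"dr",np.degrees(Ro.from_matrix(R.T@Rt).as_rotvec()).round(2),"F",np.round(o["contact_force"],2))
E
python3 go.py .6528 .0379 .2
```

```text
t: 2.08
eef_pos: [0.4573, 0.325, 0.2317]
tool_rot: [-0.706, 0.707, -0.025, 0.026]
contact_force: [0.4, 0.8, 0.3]
gripper_width: -0.004
[0.4573 0.325  0.2317] linear [ 0.2158  0.0327 -0.2721] dr [ 0.12 -0.56  0.13] F [0.42 0.84 0.29]
```

```bash
python3 -m crank '[{"linear":[0.108,0,-0.136],"dr":[0,-0.5,0],"hand":-1},{"linear":[0.216,0,-0.272],"dr":[0,-0.5,0],"hand":-1},{"linear":[0.216,0,-0.272],"dr":[0,-0.5,0],"hand":-1},{"linear":[0.216,0,-0.272],"dr":[0,-0.5,0],"hand":-1},{"linear":[0.216,0,-0.272],"dr":[0,-0.5,0],"hand":-1},{"linear":[0.216,0,-0.272],"dr":[0,-0.5,0],"hand":-1},{"linear":[0.216,0,-0.272],"dr":[0,-0.5,0],"hand":-1},{"linear":[0.216,0,-0.272],"dr":[0,-0.5,0],"hand":-1},{"linear":[0.216,0,-0.272],"dr":[0,-0.5,0],"hand":-1},{"linear":[0.216,0,-0.272],"dr":[0,-0.5,0],"hand":-1}]'
python3 go.py .6558 .0379 .2
```

```text
t: 2.92
eef_pos: [0.6534, 0.0411, 0.2312]
tool_rot: [-0.706, 0.708, -0.021, 0.022]
contact_force: [-0.1, -0.1, 0.8]
gripper_width: -0.002
[0.6534 0.0411 0.2312] linear [ 0.0025  0.0312 -0.003 ] dr [0.15 0.1  0.07] F [-0.1  -0.12  0.82]
```

```bash
python3 -m crank '[{"linear":[0.004,0.04,-0.002],"dr":[0,0,0],"hand":-1},{"linear":[0.004,0.08,-0.002],"dr":[0,0,0],"hand":-1},{"linear":[0.004,0.11,-0.002],"dr":[0,0,0],"hand":-1},{"linear":[0.004,0.14,-0.002],"dr":[0,0,0],"hand":-1},{"linear":[0.004,0.16,-0.002],"dr":[0,0,0],"hand":-1},{"linear":[0.004,0.175,-0.002],"dr":[0,0,0],"hand":-1},{"linear":[0.004,0.186,-0.002],"dr":[0,0,0],"hand":-1},{"linear":[0.004,0.186,-0.002],"dr":[0,0,0],"hand":-1},{"linear":[0.004,0.186,-0.002],"dr":[0,0,0],"hand":-1}]'
python3 go.py .6229 .0398 .045
python3 - <<'E'
from h import *
for n in("top","scene"):
    im=bot.read_camera(n); cv2.imwrite(f"pics/{n}1.png",im)
b=cv2.resize(cv2.imread("pics/scene1.png")[190:340,240:400],None,fx=4,fy=4,interpolation=cv2.INTER_CUBIC)
cv2.imwrite("pics/s1.png",cv2.convertScaleAbs(b,alpha=1.4))
E
```

```text
t: 3.67
eef_pos: [0.6553, 0.0454, 0.0453]
tool_rot: [0.707, -0.707, 0.019, -0.018]
contact_force: [0.1, -0.1, 0.7]
gripper_width: -0.002
[0.6553 0.0454 0.0453] linear [-0.032   0.0003 -0.0073] dr [-0.02  0.57 -0.03] F [ 0.12 -0.07  0.67]
```

View pics/s1.png

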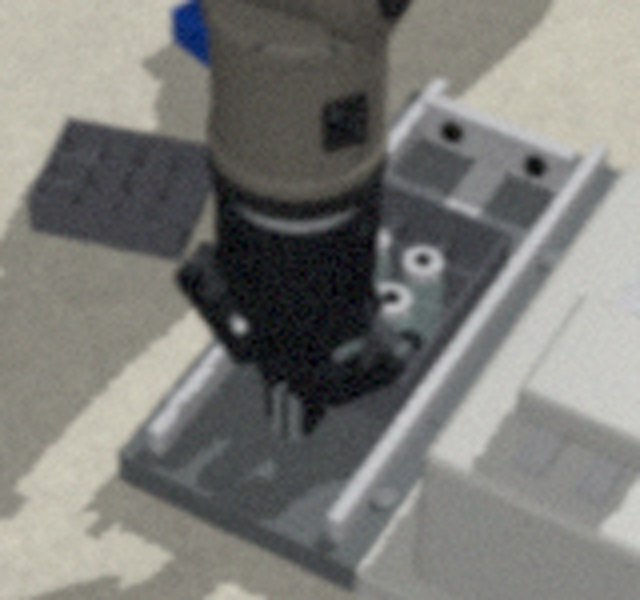

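The finger stands behind the lip (crop ~(290,430)), clear of vials and guides. It is 7 mm left of the midline, so I'll recentre it and approach slowly.

```bash
python3 -m crank '[{"linear":[-0.004,0,-0.003],"dr":[0,0,0],"hand":-1},{"linear":[-0.008,0,-0.006],"dr":[0,0,0],"hand":-1},{"linear":[-0.011,0,-0.006],"dr":[0,0,0],"hand":-1},{"linear":[-0.013,0,-0.006],"dr":[0,0,0],"hand":-1},{"linear":[-0.014,0,-0.006],"dr":[0,0,0],"hand":-1},{"linear":[-0.015,0,-0.006],"dr":[0,0,0],"hand":-1}]'
python3 -m crank '[{"linear":[-0.001,0,0],"dr":[0,0,0],"hand":-1},{"linear":[-0.002,0,0],"dr":[0,0,0],"hand":-1},{"linear":[-0.003,0,0],"dr":[0,0,0],"hand":-1},{"linear":[-0.004,0,0],"dr":[0,0,0],"hand":-1}]'
python3 -m crank '[{"linear":[-0.001,0,0],"dr":[0,0,0],"hand":-1},{"linear":[-0.002,0,0],"dr":[0,0,0],"hand":-1},{"linear":[-0.003,0,0],"dr":[0,0,0],"hand":-1},{"linear":[-0.004,0,0],"dr":[0,0,0],"hand":-1}]'
```

```text
t: 4.27
eef_pos: [0.6401, 0.0392, 0.0455]
tool_rot: [0.707, -0.707, 0.019, -0.019]
contact_force: [0.2, 0.9, 0.2]
gripper_width: -0.001
t: 4.6
eef_pos: [0.6361, 0.0394, 0.0452]
tool_rot: [0.707, -0.707, 0.019, -0.019]
contact_force: [0.6, 0.1, -0.4]
gripper_width: 0.002
t: 4.93
eef_pos: [0.6328, 0.0395, 0.0454]
tool_rot: [0.707, -0.707, 0.019, -0.02]
contact_force: [2.6, -0.3, -2.5]
gripper_width: 0.0
```

```bash
python3 -m crank '[{"linear":[-0.001,0,0],"dr":[0,0,0],"hand":-1},{"linear":[-0.002,0,0],"dr":[0,0,0],"hand":-1},{"linear":[-0.004,0,0],"dr":[0,0,0],"hand":-1},{"linear":[-0.006,0,0],"dr":[0,0,0],"hand":-1},{"linear":[-0.008,0,0],"dr":[0,0,0],"hand":-1}]'
python3 -m crank '[{"linear":[-0.002,0,0],"dr":[0,0,0],"hand":-1},{"linear":[-0.004,0,0],"dr":[0,0,0],"hand":-1},{"linear":[-0.006,0,0],"dr":[0,0,0],"hand":-1},{"linear":[-0.008,0,0],"dr":[0,0,0],"hand":-1},{"linear":[-0.01,0,0],"dr":[0,0,0],"hand":-1},{"linear":[-0.012,0,0],"dr":[0,0,0],"hand":-1}]'
```

```text
t: 5.35
eef_pos: [0.6244, 0.04, 0.0455]
tool_rot: [0.707, -0.707, 0.019, -0.019]
contact_force: [2.9, -0.3, -1.3]
gripper_width: -0.002
t: 5.85
eef_pos: [0.6123, 0.0406, 0.0454]
tool_rot: [0.707, -0.707, 0.019, -0.019]
contact_force: [4.2, -0.8, -1.8]
gripper_width: -0.001
```

```bash
python3 -m crank '[{"linear":[-0.002,0,0],"dr":[0,0,0],"hand":-1},{"linear":[-0.004,0,0],"dr":[0,0,0],"hand":-1},{"linear":[-0.006,0,0],"dr":[0,0,0],"hand":-1},{"linear":[-0.008,0,0],"dr":[0,0,0],"hand":-1},{"linear":[-0.01,0,0],"dr":[0,0,0],"hand":-1},{"linear":[-0.012,0,0],"dr":[0,0,0],"hand":-1}]'
python3 -m crank '[{"linear":[-0.002,0,0],"dr":[0,0,0],"hand":-1},{"linear":[-0.004,0,0],"dr":[0,0,0],"hand":-1},{"linear":[-0.006,0,0],"dr":[0,0,0],"hand":-1},{"linear":[-0.008,0,0],"dr":[0,0,0],"hand":-1},{"linear":[-0.009,0,0],"dr":[0,0,0],"hand":-1},{"linear":[-0.01,0,0],"dr":[0,0,0],"hand":-1}]'
python3 go.py .6229 .0398 .045
```

```text
t: 6.35
eef_pos: [0.6003, 0.0413, 0.0454]
tool_rot: [0.707, -0.707, 0.019, -0.019]
contact_force: [4.2, -0.3, 0.5]
gripper_width: 0.0
t: 6.85
eef_pos: [0.5903, 0.0418, 0.0454]
tool_rot: [0.707, -0.707, 0.019, -0.019]
contact_force: [4.8, -0.8, 0.2]
gripper_width: -0.004
[0.5903 0.0418 0.0454] linear [ 0.0327  0.0004 -0.0003] dr [-0.    0.51  0.01] F [ 4.84 -0.75  0.21]
```

```bash
python3 -m crank '[{"linear":[-0.001,0,0],"dr":[0,0,0],"hand":-1},{"linear":[-0.002,0,0],"dr":[0,0,0],"hand":-1},{"linear":[-0.003,0,0],"dr":[0,0,0],"hand":-1},{"linear":[-0.004,0,0],"dr":[0,0,0],"hand":-1},{"linear":[-0.005,0,0],"dr":[0,0,0],"hand":-1},{"linear":[-0.006,0,0],"dr":[0,0,0],"hand":-1}]'
python3 -m crank '[{"linear":[-0.001,0,0],"dr":[0,0,0],"hand":-1},{"linear":[-0.002,0,0],"dr":[0,0,0],"hand":-1}]'
```

```text
t: 7.35
eef_pos: [0.5844, 0.0421, 0.0454]
tool_rot: [0.707, -0.707, 0.019, -0.019]
contact_force: [5.0, -0.6, 1.3]
gripper_width: 0.002
t: 7.52
eef_pos: [0.5824, 0.0422, 0.0454]
tool_rot: [0.707, -0.707, 0.019, -0.019]
contact_force: [4.8, 0.2, 1.6]
gripper_width: 0.004
```

```bash
python3 - <<'E'
from h import *
# where is the stop/tray now? (tray front rim and stop bar, both cameras)
for n in("top","scene"): cv2.imwrite(f"pics/{n}2.png",bot.read_camera(n))
a=cv2.resize(cv2.imread("pics/top2.png")[225:315,275:345],None,fx=6,fy=6,interpolation=cv2.INTER_CUBIC)
b=cv2.resize(cv2.imread("pics/scene2.png")[195:285,310:385],None,fx=5,fy=6,interpolation=cv2.INTER_CUBIC)
cv2.imwrite("pics/p2.png",cv2.convertScaleAbs(np.hstack([a,b]),alpha=1.4))
E
```

```text
(no output)
```

View pics/p2.png

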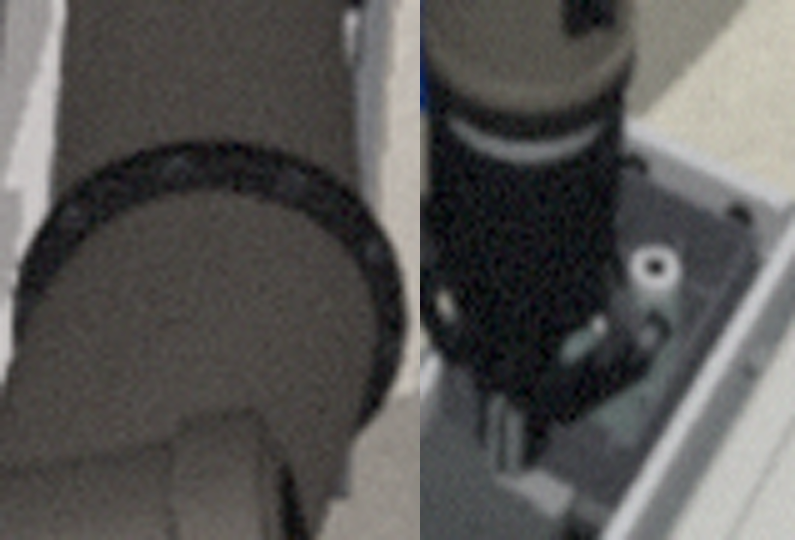

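The tray follows the finger. Its front edge, around crop (755,245), is still clear of the buffers near (740,212). I'll keep going in shorter steps.

```bash
python3 -m crank '[{"linear":[-0.001,0,0],"dr":[0,0,0],"hand":-1},{"linear":[-0.002,0,0],"dr":[0,0,0],"hand":-1},{"linear":[-0.003,0,0],"dr":[0,0,0],"hand":-1},{"linear":[-0.004,0,0],"dr":[0,0,0],"hand":-1},{"linear":[-0.005,0,0],"dr":[0,0,0],"hand":-1}]'
```

```text
t: 8.03
eef_pos: [0.5774, 0.0425, 0.0454]
tool_rot: [0.707, -0.707, 0.019, -0.019]
contact_force: [4.8, -0.3, 1.2]
gripper_width: -0.002
```

```bash
python3 -m crank '[{"linear":[-0.001,0,0],"dr":[0,0,0],"hand":-1},{"linear":[-0.002,0,0],"dr":[0,0,0],"hand":-1},{"linear":[-0.003,0,0],"dr":[0,0,0],"hand":-1}]'
```

```text
t: 8.28
eef_pos: [0.5744, 0.0426, 0.0453]
tool_rot: [0.707, -0.707, 0.019, -0.019]
contact_force: [5.1, -0.9, 1.2]
gripper_width: 0.002
```

```bash
python3 -m crank '[{"linear":[-0.001,0,0],"dr":[0,0,0],"hand":-1},{"linear":[-0.002,0,0],"dr":[0,0,0],"hand":-1}]'
```

```text
t: 8.45
eef_pos: [0.5724, 0.0428, 0.0454]
tool_rot: [0.707, -0.707, 0.019, -0.019]
contact_force: [5.0, 0.3, 1.3]
gripper_width: -0.0
```

```bash
python3 -m crank '[{"linear":[-0.001,0,0],"dr":[0,0,0],"hand":-1},{"linear":[-0.002,0,0],"dr":[0,0,0],"hand":-1}]'
```

```text
t: 8.62
eef_pos: [0.5704, 0.0429, 0.0454]
tool_rot: [0.707, -0.707, 0.019, -0.019]
contact_force: [4.7, 0.4, 0.8]
gripper_width: 0.003
```

```bash
python3 -m crank '[{"linear":[-0.001,0,0],"dr":[0,0,0],"hand":-1},{"linear":[-0.002,0,0],"dr":[0,0,0],"hand":-1}]'
```

```text
t: 8.78
eef_pos: [0.5684, 0.0429, 0.0454]
tool_rot: [0.707, -0.707, 0.019, -0.019]
contact_force: [4.4, -0.1, 1.2]
gripper_width: -0.002
```

```bash
python3 -m crank '[{"linear":[-0.001,0,0],"dr":[0,0,0],"hand":-1}]'
```

```text
t: 8.87
eef_pos: [0.5674, 0.043, 0.0453]
tool_rot: [0.707, -0.707, 0.019, -0.019]
contact_force: [5.5, -0.6, 1.8]
gripper_width: -0.002
```

```bash
python3 -m crank '[{"linear":[-0.001,0,0],"dr":[0,0,0],"hand":-1}]'
```

```text
t: 8.95
eef_pos: [0.5664, 0.0431, 0.0454]
tool_rot: [0.707, -0.707, 0.019, -0.019]
contact_force: [5.4, -0.9, 1.0]
gripper_width: 0.003
```

```bash
python3 -m crank '[{"linear":[-0.001,0,0],"dr":[0,0,0],"hand":-1}]'
```

```text
t: 9.03
eef_pos: [0.5654, 0.0431, 0.0454]
tool_rot: [0.707, -0.707, 0.019, -0.019]
contact_force: [4.9, -0.1, 1.4]
gripper_width: -0.002
```

```bash
python3 -m crank '[{"linear":[-0.001,0,0],"dr":[0,0,0],"hand":-1}]'
```

```text
t: 9.12
eef_pos: [0.5644, 0.0432, 0.0453]
tool_rot: [0.707, -0.707, 0.019, -0.019]
contact_force: [4.1, 0.3, 0.9]
gripper_width: 0.001
```

```bash
python3 -m crank '[{"linear":[-0.001,0,0],"dr":[0,0,0],"hand":-1}]'
```

```text
t: 9.2
eef_pos: [0.5635, 0.0432, 0.0454]
tool_rot: [0.707, -0.707, 0.019, -0.019]
contact_force: [5.3, -0.2, 0.9]
gripper_width: -0.003
```

```bash
python3 -m crank '[{"linear":[-0.001,0,0],"dr":[0,0,0],"hand":-1}]'
```

```text
t: 9.28
eef_pos: [0.5625, 0.0433, 0.0454]
tool_rot: [0.707, -0.707, 0.019, -0.019]
contact_force: [6.1, -0.6, 0.7]
gripper_width: -0.0
```

```bash
python3 -m crank '[{"linear":[-0.001,0,0],"dr":[0,0,0],"hand":-1}]'
```

```text
t: 9.37
eef_pos: [0.5619, 0.0433, 0.0454]
tool_rot: [0.707, -0.707, 0.019, -0.02]
contact_force: [7.7, -0.2, -0.5]
gripper_width: -0.002
```

```bash
python3 -m crank '[{"linear":[-0.0005,0,0],"dr":[0,0,0],"hand":-1}]'
```

```text
t: 9.45
eef_pos: [0.5616, 0.0433, 0.0454]
tool_rot: [0.707, -0.707, 0.018, -0.02]
contact_force: [7.1, -1.2, -1.2]
gripper_width: -0.004
```

The force is rising: the buffers met the tray at about x=0.563. I need roughly +6 N over drag, so about 11 N, and will go in 0.5 mm steps.

```bash
python3 -m crank '[{"linear":[-0.0005,0,0],"dr":[0,0,0],"hand":-1}]'
```

```text
t: 9.53
eef_pos: [0.5613, 0.0433, 0.0454]
tool_rot: [0.707, -0.707, 0.018, -0.02]
contact_force: [7.6, 0.2, -0.7]
gripper_width: -0.003
```

```bash
python3 -m crank '[{"linear":[-0.0005,0,0],"dr":[0,0,0],"hand":-1}]'
```

```text
t: 9.62
eef_pos: [0.5609, 0.0433, 0.0455]
tool_rot: [0.707, -0.707, 0.018, -0.02]
contact_force: [7.7, -1.2, -1.5]
gripper_width: -0.003
```

```bash
python3 - <<'E'
from h import *
for _ in range(3):
    bot.read_camera("top"); o=bot.get_obs(); print(np.round(o["eef_pos"],4),np.round(o["contact_force"],1))
E
```

```text
[0.5609 0.0434 0.0455] [ 7.6 -0.4 -2.2]
[0.5609 0.0434 0.0455] [ 6.9 -0.6 -1. ]
[0.5609 0.0434 0.0455] [ 7.3 -0.9 -1.6]
```

```bash
python3 -m crank '[{"linear":[-0.0005,0,0],"dr":[0,0,0],"hand":-1}]'
```

```text
t: 9.85
eef_pos: [0.5607, 0.0434, 0.0455]
tool_rot: [0.707, -0.707, 0.018, -0.02]
contact_force: [8.0, -0.5, -1.1]
gripper_width: -0.003
```

```bash
python3 -m crank '[{"linear":[-0.0005,0,0],"dr":[0,0,0],"hand":-1}]'
```

```text
t: 9.93
eef_pos: [0.5603, 0.0434, 0.0456]
tool_rot: [0.707, -0.707, 0.018, -0.02]
contact_force: [7.9, -0.3, -1.2]
gripper_width: 0.001
```

```bash
python3 -m crank '[{"linear":[-0.0005,0,0],"dr":[0,0,0],"hand":-1}]'
```

```text
t: 10.02
eef_pos: [0.5599, 0.0434, 0.0455]
tool_rot: [0.707, -0.707, 0.018, -0.02]
contact_force: [9.1, -0.1, -1.9]
gripper_width: -0.004
```

```bash
python3 -m crank '[{"linear":[-0.0005,0,0],"dr":[0,0,0],"hand":-1}]'
```

```text
t: 10.1
eef_pos: [0.5596, 0.0435, 0.0456]
tool_rot: [0.707, -0.707, 0.018, -0.02]
contact_force: [9.0, -0.6, -1.6]
gripper_width: -0.005
```

```bash
python3 -m crank '[{"linear":[-0.0005,0,0],"dr":[0,0,0],"hand":-1}]'
```

```text
t: 10.18
eef_pos: [0.5593, 0.0435, 0.0457]
tool_rot: [0.707, -0.707, 0.018, -0.021]
contact_force: [10.4, 0.1, -1.4]
gripper_width: 0.002
```

```bash
python3 -m crank '[{"linear":[-0.0003,0,0],"dr":[0,0,0],"hand":-1}]'
```

```text
t: 10.27
eef_pos: [0.5591, 0.0436, 0.0457]
tool_rot: [0.707, -0.707, 0.018, -0.021]
contact_force: [11.1, -1.3, -1.8]
gripper_width: -0.006
```

```bash
python3 -m crank '[{"linear":[-0.0003,0,0],"dr":[0,0,0],"hand":-1}]'; python3 - <<'E'
from h import *
from fit import w
v=[.4867,.047,-.0629]
for x in(.061,.094):
  for y in(.026,.042): print(proj("scene",w(v,x-.007,y,.022)).round(0))
cv2.imwrite("pics/scene3.png",bot.read_camera("scene")); o=bot.get_obs(); print(np.round(o["eef_pos"],4),np.round(o["contact_force"],1))
a=cv2.imread("pics/scene2.png")[220:300,290:390]; b=cv2.imread("pics/scene3.png")[220:300,290:390]
f=lambda i:cv2.resize(i,None,fx=7.5,fy=7.5,interpolation=cv2.INTER_CUBIC)
cv2.imwrite("pics/k3.png",cv2.convertScaleAbs(f(b),alpha=1.6))
E
```

```text
t: 10.35
eef_pos: [0.559, 0.0436, 0.0458]
tool_rot: [0.707, -0.707, 0.018, -0.021]
contact_force: [10.1, -1.9, -1.2]
gripper_width: -0.002
[348. 269.]
[354. 272.]
[340. 280.]
[347. 283.]
[0.559  0.0436 0.0458] [ 9.6 -1.3 -1.6]
```

View pics/k3.png

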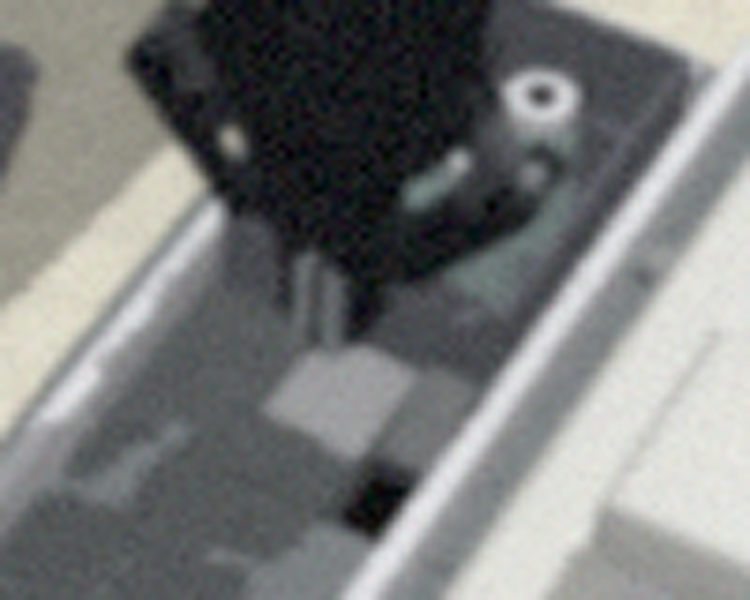

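```bash
python3 -m crank '[{"linear":[-0.0005,0,0],"dr":[0,0,0],"hand":-1},{"linear":[-0.0005,0,0],"dr":[0,0,0],"hand":-1}]'
```

```text
t: 10.57
eef_pos: [0.5587, 0.0435, 0.0459]
tool_rot: [0.707, -0.707, 0.017, -0.021]
contact_force: [9.4, -0.2, -2.6]
gripper_width: 0.0
```

```bash
python3 -m crank '[{"linear":[-0.0004,0,0],"dr":[0,0,0],"hand":-1},{"linear":[-0.0004,0,0],"dr":[0,0,0],"hand":-1}]'; python3 - <<'E'
from h import *
cv2.imwrite("pics/scene4.png",bot.read_camera("scene"))
for _ in range(3):
    bot.read_camera("top"); o=bot.get_obs(); print(np.round(o["eef_pos"],4),np.round(o["contact_force"],1))
a,b=[cv2.imread(f"pics/scene{i}.png").astype(int)[262:295,330:362].mean(2) for i in(3,4)]
print("patch change",abs(a-b).mean().round(2),abs(a-b).max())
E
```

```text
t: 10.73
eef_pos: [0.5587, 0.0435, 0.0459]
tool_rot: [0.707, -0.707, 0.017, -0.021]
contact_force: [11.4, -1.0, -1.6]
gripper_width: 0.002
[0.5587 0.0435 0.046 ] [11.1 -1.1 -2.8]
[0.5587 0.0435 0.046 ] [11.  -0.9 -2.7]
[0.5587 0.0435 0.0459] [10.9 -0.7 -3.7]
patch change 2.05 16.666666666666668
```

```bash
python3 -m crank '[{"linear":[-0.0004,0,0],"dr":[0,0,0],"hand":-1},{"linear":[-0.0004,0,0],"dr":[0,0,0],"hand":-1}]'
```

```text
t: 11.1
eef_pos: [0.5587, 0.0434, 0.0461]
tool_rot: [0.707, -0.707, 0.017, -0.021]
contact_force: [11.2, -1.2, -2.2]
gripper_width: -0.002
```

```bash
python3 -m crank '[{"linear":[-0.0003,0,0],"dr":[0,0,0],"hand":-1},{"linear":[-0.0003,0,0],"dr":[0,0,0],"hand":-1}]'; python3 - <<'E'
from h import *
cv2.imwrite("pics/scene5.png",bot.read_camera("scene"))
for _ in range(3):
    bot.read_camera("top"); o=bot.get_obs(); print(np.round(o["eef_pos"],4),np.round(o["contact_force"],1))
a,b=[cv2.imread(f"pics/scene{i}.png").astype(int)[262:295,330:362].mean(2) for i in(3,5)]
print("patch change",abs(a-b).mean().round(2),abs(a-b).max())
E
```

```text
t: 11.27
eef_pos: [0.5586, 0.0434, 0.0462]
tool_rot: [0.707, -0.707, 0.017, -0.022]
contact_force: [11.9, -1.8, -2.4]
gripper_width: 0.0
[0.5586 0.0434 0.0462] [11.7 -1.5 -2.4]
[0.5587 0.0434 0.0462] [11.6 -1.6 -1.4]
[0.5586 0.0434 0.0462] [12.1 -0.9 -1.8]
patch change 2.15 12.666666666666668
```

TCP motion has stopped at about 4 mm past first buffer contact, and there was a force drop from 11.1 to 9.6 N on the way, which could be the catch releasing. I'll back off, go up and look.

```bash
python3 -m crank '[{"linear":[0.002,0,0],"dr":[0,0,0],"hand":-1},{"linear":[0.005,0,0],"dr":[0,0,0],"hand":-1},{"linear":[0.012,0,0],"dr":[0,0,0],"hand":-1},{"linear":[0.02,0,0],"dr":[0,0,0],"hand":-1},{"linear":[0.02,-0.02,0],"dr":[0,0,0],"hand":-1},{"linear":[0.02,-0.06,0],"dr":[0,0,0],"hand":-1},{"linear":[0.02,-0.1,0],"dr":[0,0,0],"hand":-1},{"linear":[0.02,-0.14,0],"dr":[0,0,0],"hand":-1},{"linear":[0.02,-0.17,0],"dr":[0,0,0],"hand":-1},{"linear":[0.02,-0.17,0],"dr":[0,0,0],"hand":-1}]'
python3 go.py .553 -.271 .2
```

```text
t: 12.3
eef_pos: [0.5782, 0.0428, 0.2217]
tool_rot: [0.708, -0.706, 0.016, -0.022]
contact_force: [1.1, 0.2, 0.1]
gripper_width: 0.004
[0.5782 0.0428 0.2217] linear [-0.0084  0.0208 -0.3148] dr [-0.14  0.49  0.49] F [1.12 0.19 0.07]
```

```bash
python3 -m crank '[{"linear":[-0.008,0,-0.1],"dr":[0,0.5,0.5],"hand":1},{"linear":[-0.008,0,-0.315],"dr":[0,0.5,0.5],"hand":1},{"linear":[-0.008,0,-0.315],"dr":[0,0.5,0.5],"hand":1},{"linear":[-0.008,0,-0.315],"dr":[0,0.5,0.5],"hand":1},{"linear":[-0.008,0,-0.315],"dr":[0,0.5,0.5],"hand":1},{"linear":[-0.008,0,-0.315],"dr":[0,0.5,0.5],"hand":1},{"linear":[-0.008,0,-0.315],"dr":[0,0.5,0.5],"hand":1},{"linear":[-0.008,0,-0.315],"dr":[0,0.5,0.5],"hand":1},{"linear":[-0.008,0,-0.315],"dr":[0,0.5,0.5],"hand":1},{"linear":[-0.008,0,-0.315],"dr":[0,0.5,0.5],"hand":1}]' 30
python3 go.py .552 -.271 .2
python3 - <<'E'
from h import *
for n in("top","scene"): cv2.imwrite(f"pics/{n}6.png",bot.read_camera(n))
a=cv2.resize(cv2.imread("pics/top6.png")[180:312,275:350],None,fx=4.5,fy=4.5,interpolation=cv2.INTER_CUBIC)
b=cv2.resize(cv2.imread("pics/scene6.png")[195:295,290:382],None,fx=5,fy=5.94,interpolation=cv2.INTER_CUBIC)[:594]
cv2.imwrite("pics/p6.png",cv2.convertScaleAbs(np.hstack([a,b]),alpha=1.4)); print(a.shape,b.shape)
E
```

```text
t: 13.13
eef_pos: [0.5487, -0.2731, 0.2143]
tool_rot: [0.707, -0.706, 0.027, -0.019]
contact_force: [0.4, 0.0, -1.3]
gripper_width: 0.997
[ 0.5487 -0.2731  0.2143] linear [0.0033 0.0142 0.0023] dr [-0.02 -0.2  -0.65] F [ 0.35  0.02 -1.33]
(594, 338, 3) (594, 460, 3)
```

View pics/p6.png

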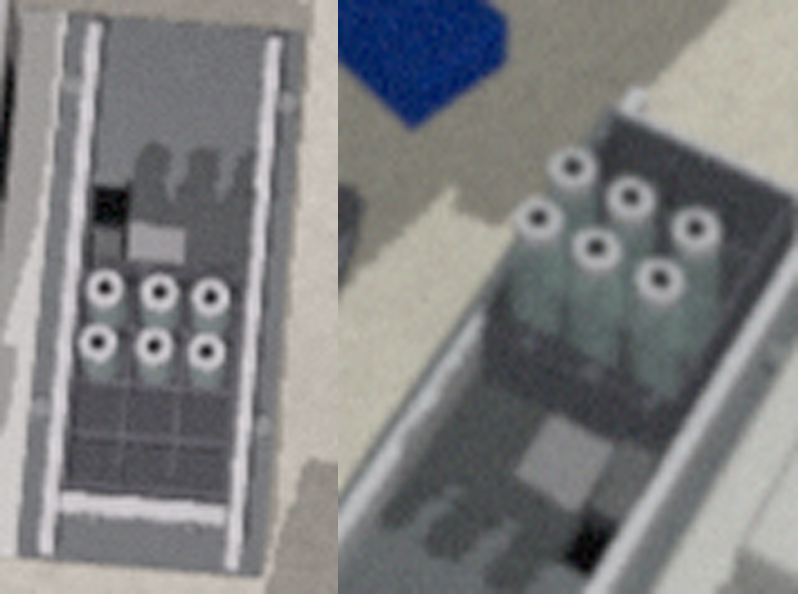

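The tray is back against the stop bar, with all six vials upright. The tongue shows grey at crop (108,240) left, beside a black patch at (110,205), so I can't yet say whether it has risen. I'll rectify both views onto the deck plane, where a risen tongue will show parallax between them.

```bash
python3 - <<'E'
from h import *
from fit import w
v=[.4867,.047,-.0629]
xs=np.arange(.110,.030,-.0002); ys=np.arange(.052,-.012,-.0002)
out=[]
for n in("top","scene"):
    im=cv2.imread(f"pics/{n}6.png")
    m=np.array([[proj(n,w(v,x,y,.022)) for y in ys] for x in xs[::4]],np.float32)
    m=cv2.resize(m,(len(ys),len(xs)))
    r=cv2.remap(im,m[...,0],m[...,1],cv2.INTER_CUBIC)
    r=cv2.convertScaleAbs(r,alpha=1.8)
    for i,x in enumerate(xs):
        if abs(x*1e3/10-round(x*1e3/10))<.005: cv2.line(r,(0,i),(8,i),(0,255,255),1)
    for j,y in enumerate(ys):
        if abs(y*1e3/10-round(y*1e3/10))<.005: cv2.line(r,(j,0),(j,8),(0,255,255),1)
    out.append(r)
o=np.hstack(out); o=cv2.resize(o,None,fx=1.2,fy=1.2); cv2.imwrite("pics/rect.png",o); print(o.shape)
E
```

```text
Traceback (most recent call last):
  File "h.py", line 13, in proj
    K,R,t,k=cam(n); c=R@np.asarray(X,float)+t; s=c[:2]/c[2]; s=s*(1+k*(s@s)); return (K@np.r_[s,1])[:2]
            ~~~^^^
  File "h.py", line 5, in cam
    p=bot.camera_params(n); return [np.array(p[k],float) for k in("K","R","t")]+[float(p["k1"])]
ValueError: time passes only in moves, steps and waits
```

Too many parameter calls, so I'll cache them.

```bash
sed -i 's/^def cam(n):/import functools\n@functools.lru_cache\ndef cam(n):/' h.py; python3 - <<'E'
from h import *
from fit import w
v=[.4867,.047,-.0629]
xs=np.arange(.110,.030,-.0002); ys=np.arange(.052,-.012,-.0002)
out=[]
for n in("top","scene"):
    im=cv2.imread(f"pics/{n}6.png")
    m=np.array([[proj(n,w(v,x,y,.022)) for y in ys] for x in xs],np.float32)
    r=cv2.convertScaleAbs(cv2.remap(im,m[...,0],m[...,1],cv2.INTER_CUBIC),alpha=1.8)
    for i in range(0,400,50): cv2.line(r,(0,i),(8,i),(0,255,255),1)
    for j in range(10,320,50): cv2.line(r,(j,0),(j,8),(0,255,255),1)
    out.append(r)
o=cv2.resize(np.hstack(out),None,fx=1.2,fy=1.2); cv2.imwrite("pics/rect.png",o); print(o.shape)
E
```

```text
(480, 768, 3)
```

View pics/rect.png

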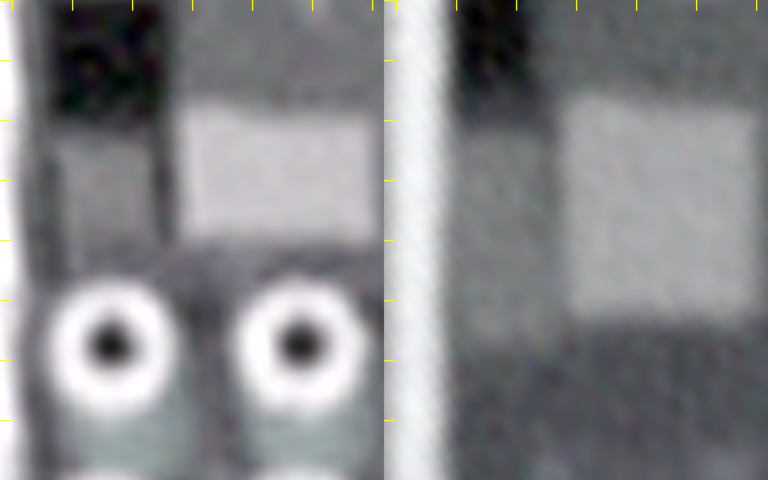

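In the scene view (right), the grey tongue runs to row 350, about 5 mm past the foot of the tray wall at row 320, overlapping the wall. A flat tongue would end at the wall, while one raised about 9 mm predicts a 5–7 mm shift, so the catch has risen. Now the vial.

```bash
python3 -m crank '[{"linear":[0.0033,0.04,0.0023],"dr":[0,-0.2,-0.6],"hand":1},{"linear":[0.0033,0.08,0.0023],"dr":[0,-0.2,-0.6],"hand":1},{"linear":[0.0033,0.08,0.0023],"dr":[0,-0.2,-0.6],"hand":1}]'
python3 go.py .552 -.271 .030
```

```text
t: 13.48
eef_pos: [0.5489, -0.2643, 0.1282]
tool_rot: [0.709, -0.705, 0.023, -0.016]
contact_force: [-1.1, 0.5, -0.7]
gripper_width: 0.998
[ 0.5489 -0.2643  0.1282] linear [ 0.0045  0.0981 -0.007 ] dr [-0.29  0.44 -0.6 ] F [-1.14  0.5  -0.68]
```

```bash
python3 -m crank '[{"linear":[0.003,0.01,-0.006],"dr":[0,0,0],"hand":1},{"linear":[0.003,0.01,-0.006],"dr":[0,0,0],"hand":1},{"linear":[0.003,0.01,-0.006],"dr":[0,0,0],"hand":1},{"linear":[0.003,0.01,-0.006],"dr":[0,0,0],"hand":1}]'
python3 go.py .552 -.271 .030
```

```text
t: 13.82
eef_pos: [0.5567, -0.276, 0.1272]
tool_rot: [-0.706, 0.707, -0.019, 0.023]
contact_force: [0.6, -0.4, 0.1]
gripper_width: 1.003
[ 0.5567 -0.276   0.1272] linear [-0.0055  0.0972  0.0048] dr [0.05 0.21 0.26] F [ 0.64 -0.38  0.06]
```

```bash
python3 -m crank '[{"linear":[-0.005,0.01,0.005],"dr":[0,0.2,0.2],"hand":1},{"linear":[-0.005,0.03,0.005],"dr":[0,0.2,0.2],"hand":1},{"linear":[-0.005,0.03,0.005],"dr":[0,0.2,0.2],"hand":1},{"linear":[-0.005,0.03,0.005],"dr":[0,0.2,0.2],"hand":1},{"linear":[-0.005,0.03,0.005],"dr":[0,0.2,0.2],"hand":1}]'
python3 go.py .552 -.271 .030
```

```text
t: 14.23
eef_pos: [0.5511, -0.2704, 0.096]
tool_rot: [-0.707, 0.707, -0.023, 0.022]
contact_force: [0.9, -0.5, -0.8]
gripper_width: 1.002
[ 0.5511 -0.2704  0.096 ] linear [ 0.001   0.066  -0.0006] dr [ 0.01  0.   -0.06] F [ 0.86 -0.49 -0.81]
```

```bash
python3 -m crank '[{"linear":[0.001,0.02,0],"dr":[0,0,0],"hand":1},{"linear":[0.001,0.04,0],"dr":[0,0,0],"hand":1},{"linear":[0.001,0.055,0],"dr":[0,0,0],"hand":1},{"linear":[0.001,0.066,0],"dr":[0,0,0],"hand":1},{"linear":[0.001,0.066,0],"dr":[0,0,0],"hand":1},{"linear":[0.001,0.066,0],"dr":[0,0,0],"hand":0}]' 20
python3 -m crank '[{"linear":[0,0,0],"dr":[0,0,0],"hand":-0.3},{"linear":[0,0,0],"dr":[0,0,0],"hand":-1},{"linear":[0,0,0],"dr":[0,0,0],"hand":-1},{"linear":[0,0,0],"dr":[0,0,0],"hand":-1},{"linear":[0,0,0],"dr":[0,0,0],"hand":-1},{"linear":[0,0,0],"dr":[0,0,0],"hand":-1},{"linear":[0,0,0],"dr":[0,0,0],"hand":-1}]' 20
```

```text
t: 14.73
eef_pos: [0.5519, -0.2705, 0.0296]
tool_rot: [-0.707, 0.707, -0.023, 0.022]
contact_force: [-0.3, 0.3, -0.3]
gripper_width: 0.886
t: 15.32
eef_pos: [0.5522, -0.2705, 0.0299]
tool_rot: [-0.707, 0.707, -0.022, 0.022]
contact_force: [-0.7, 0.0, 5.3]
gripper_width: 0.263
```

The opening reads 22.4 mm, so the vial is held. I'll lift it and refit the tray's home pose from the caps in the last pictures.

```bash
python3 -m crank '[{"linear":[0,-0.01,0],"dr":[0,0,0],"hand":-1},{"linear":[0,-0.03,0],"dr":[0,0,0],"hand":-1},{"linear":[0,-0.06,0],"dr":[0,0,0],"hand":-1},{"linear":[0,-0.1,0],"dr":[0,0,0],"hand":-1},{"linear":[0,-0.13,0],"dr":[0,0,0],"hand":-1},{"linear":[0,-0.14,0],"dr":[0,0,0],"hand":-1},{"linear":[0,-0.14,0],"dr":[0,0,0],"hand":-1},{"linear":[0,-0.14,0],"dr":[0,0,0],"hand":-1}]'
cat > fit2.py <<'E'
from fit import *
T2=lambda p:np.array([275+p[0]/4.5-.4,180+p[1]/4.5-.4]); S2=lambda p:np.array([290+(p[0]-338)/5-.4,195+p[1]/5.94-.4])
t2=[(105,290),(159,293),(210,297),(99,344),(154,347),(207,352)]; s2=[(660,279),(597,247),(540,217),(696,229),(631,198),(574,167)]
v=[.4867,.047,-.0629]
def r2(u,c="both"):
    r=[]
    for a,p,q in zip(tray,t2,s2):
        X=w(v,a[0]/1e3+u[0],a[1]/1e3+u[1],.0995)
        if c!="scene": r.append(proj("top",X)-T2(p))
        if c!="top": r.append(proj("scene",X)-S2(q))
    return np.concatenate(r)
for c in("both","top","scene"):
    u=least_squares(r2,[0,0],args=(c,)).x; print(c,u.round(4),"rms",r2(u,c).std().round(2),"well",w(v,u[0]-.045,u[1],.0245).round(4))
E
python3 fit2.py; python3 go.py .4365 .0495 .15
```

```text
t: 15.98
eef_pos: [0.5517, -0.27, 0.1691]
tool_rot: [0.707, -0.707, 0.023, -0.021]
contact_force: [-0.4, 0.7, -0.2]
gripper_width: 0.261
both [-0.0054  0.0002] rms 0.42 well [0.4364 0.0504 0.0245]
top [-0.0066 -0.0002] rms 0.24 well [0.4352 0.0501 0.0245]
scene [-0.0037  0.0009] rms 0.36 well [0.4381 0.051  0.0245]
[ 0.5517 -0.27    0.1691] linear [-0.1349  0.0194  0.3117] dr [-0.01  0.02 -0.1 ] F [-0.35  0.7  -0.24]
```

```bash
python3 -m crank '[{"linear":[-0.007,0,0.015],"dr":[0,0,0],"hand":-1},{"linear":[-0.02,0,0.045],"dr":[0,0,0],"hand":-1},{"linear":[-0.035,0,0.08],"dr":[0,0,0],"hand":-1},{"linear":[-0.05,0,0.115],"dr":[0,0,0],"hand":-1},{"linear":[-0.065,0,0.15],"dr":[0,0,0],"hand":-1},{"linear":[-0.08,0,0.185],"dr":[0,0,0],"hand":-1},{"linear":[-0.095,0,0.22],"dr":[0,0,0],"hand":-1},{"linear":[-0.11,0,0.255],"dr":[0,0,0],"hand":-1},{"linear":[-0.124,0,0.287],"dr":[0,0,0],"hand":-1},{"linear":[-0.132,0,0.305],"dr":[0,0,0],"hand":-1}]'
python3 -m crank '[{"linear":[-0.002,0,0.004],"dr":[0,0,0],"hand":-1},{"linear":[-0.003,0,0.007],"dr":[0,0,0],"hand":-1},{"linear":[-0.003,0,0.007],"dr":[0,0,0],"hand":-1},{"linear":[-0.003,0,0.007],"dr":[0,0,0],"hand":-1},{"linear":[-0.003,0,0.007],"dr":[0,0,0],"hand":-1}]'
python3 go.py .4364 .0504 .120
```

```text
t: 16.82
eef_pos: [0.436, 0.0457, 0.1675]
tool_rot: [-0.707, 0.707, -0.023, 0.018]
contact_force: [0.3, 0.8, 0.2]
gripper_width: 0.259
t: 17.23
eef_pos: [0.437, 0.0481, 0.1691]
tool_rot: [-0.707, 0.707, -0.024, 0.022]
contact_force: [-0.2, -0.5, -1.0]
gripper_width: 0.261
[0.437  0.0481 0.1691] linear [-0.0006  0.0491  0.0023] dr [ 0.04 -0.13 -0.13] F [-0.18 -0.48 -0.99]
```

```bash
python3 -m crank '[{"linear":[-0.001,0.02,0.002],"dr":[0,0,0],"hand":-1},{"linear":[-0.001,0.045,0.002],"dr":[0,0,0],"hand":-1},{"linear":[-0.001,0.062,0.002],"dr":[0,0,0],"hand":-1},{"linear":[-0.001,0.068,0.002],"dr":[0,0,0],"hand":-1},{"linear":[-0.001,0.068,0.002],"dr":[0,0,0],"hand":-1},{"linear":[-0.001,0.068,0.002],"dr":[0,0,0],"hand":-1}]'
python3 go.py .4364 .0504 .0545
python3 - <<'E'
from h import *
cv2.imwrite("pics/scene7.png",bot.read_camera("scene"))
p=np.array([.4364,.0504]); u0,v0=proj("scene",[*p,.07]).astype(int)-[50,45]; print(u0,v0,"foot/centre expected",proj("scene",[*p,.07])-[u0,v0])
b=cv2.resize(cv2.imread("pics/scene7.png")[v0:v0+85,u0:u0+105],None,fx=7,fy=7,interpolation=cv2.INTER_CUBIC)
cv2.imwrite("pics/p7.png",cv2.convertScaleAbs(b,alpha=1.5))
E
```

```text
t: 17.73
eef_pos: [0.4362, 0.051, 0.1018]
tool_rot: [-0.707, 0.707, -0.023, 0.022]
contact_force: [-0.0, -0.4, 0.3]
gripper_width: 0.262
[0.4362 0.051  0.1018] linear [ 0.0003  0.0473 -0.0005] dr [ 0.02 -0.06 -0.1 ] F [-0.03 -0.36  0.27]
310 175 foot/centre expected [50.66945491 45.54667355]
```

View pics/p7.png

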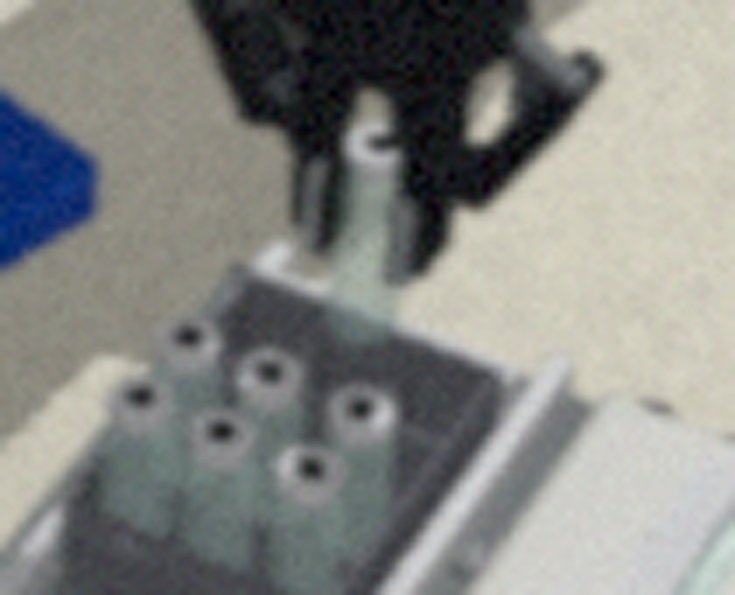

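This crop shows the vial held upright above the front half of the tray, cap at about (374,141), foot at about (363,338), with the middle-column caps at (220,432) and (268,374). I'll compare it with the stock caps in the same camera, so calibration bias cancels.

```bash
python3 - <<'E'
from h import *
from fit import w,least_squares
v=[.4867,.047,-.0629]
P=lambda p:np.array([310+p[0]/7-.43,175+p[1]/7-.43])
caps={(45,30):(308,467),(45,0):(221,431),(45,-30):(140,397),(15,30):(361,408),(15,0):(269,373),(15,-30):(189,337)}
f=lambda u:np.concatenate([proj("scene",w(v,a[0]/1e3+u[0],a[1]/1e3+u[1],.0995))-P(p) for a,p in caps.items()])
u=least_squares(f,[0,0]).x; print("tray in scene",u.round(4),f(u).std().round(2))
well=w(v,u[0]-.045,u[1],0)
h=at_z("scene",P((374,141)),.1468); d=(h-well)[:2]
c,s=np.cos(v[2]),np.sin(v[2])
print("well",well[:2].round(4),"held cap",h.round(4),"held-well in deck axes",np.round([c*d[0]+s*d[1],-s*d[0]+c*d[1]],4))
E
```

```text
tray in scene [-0.0037  0.0003] 0.37
well [0.4382 0.0503] held cap [0.4375 0.0505 0.1468] held-well in deck axes [-0.0007  0.0001]
```

The held vial is within 0.7 mm of the well centre. Going down with force checks.

```bash
python3 -m crank '[{"linear":[0.0006,0.008,0],"dr":[0,0,0],"hand":-1},{"linear":[0.0006,0.016,0],"dr":[0,0,0],"hand":-1},{"linear":[0.0006,0.021,0],"dr":[0,0,0],"hand":-1},{"linear":[0.0006,0.025,0],"dr":[0,0,0],"hand":-1},{"linear":[0.0006,0.028,0],"dr":[0,0,0],"hand":-1}]'
```

```text
t: 18.2
eef_pos: [0.436, 0.0515, 0.0729]
tool_rot: [-0.707, 0.707, -0.023, 0.021]
contact_force: [0.6, -0.0, 0.1]
gripper_width: 0.259
```

```bash
python3 -m crank '[{"linear":[0,0.003,0],"dr":[0,0,0],"hand":-1},{"linear":[0,0.006,0],"dr":[0,0,0],"hand":-1},{"linear":[0,0.009,0],"dr":[0,0,0],"hand":-1},{"linear":[0,0.012,0],"dr":[0,0,0],"hand":-1}]'
```

```text
t: 18.53
eef_pos: [0.4364, 0.0515, 0.0613]
tool_rot: [0.707, -0.707, 0.023, -0.022]
contact_force: [0.5, 0.4, -0.4]
gripper_width: 0.26
```

```bash
python3 -m crank '[{"linear":[0.0003,0.002,-0.0008],"dr":[0,0,0],"hand":-1},{"linear":[0.0003,0.004,-0.0008],"dr":[0,0,0],"hand":-1},{"linear":[0.0003,0.005,-0.0008],"dr":[0,0,0],"hand":-1}]'
```

```text
t: 18.78
eef_pos: [0.4365, 0.0507, 0.0562]
tool_rot: [-0.707, 0.707, -0.023, 0.022]
contact_force: [-0.3, 0.6, -0.3]
gripper_width: 0.258
```

```bash
python3 -m crank '[{"linear":[0,0.0006,0],"dr":[0,0,0],"hand":-1},{"linear":[0,0.001,0],"dr":[0,0,0],"hand":-1}]'
```

```text
t: 18.95
eef_pos: [0.4366, 0.0507, 0.0555]
tool_rot: [0.707, -0.707, 0.023, -0.022]
contact_force: [0.4, -0.9, -0.1]
gripper_width: 0.258
```

```bash
python3 -m crank '[{"linear":[0,0.0006,0],"dr":[0,0,0],"hand":-1}]'
```

```text
t: 19.03
eef_pos: [0.4367, 0.0508, 0.055]
tool_rot: [0.707, -0.707, 0.023, -0.022]
contact_force: [0.0, -0.3, -0.3]
gripper_width: 0.262
```

```bash
python3 -m crank '[{"linear":[0,0.0006,0],"dr":[0,0,0],"hand":-1}]'
```

```text
t: 19.12
eef_pos: [0.4367, 0.0508, 0.0543]
tool_rot: [0.707, -0.707, 0.023, -0.022]
contact_force: [0.3, 0.0, -0.1]
gripper_width: 0.264
```

```bash
python3 -m crank '[{"linear":[0,0.0005,0],"dr":[0,0,0],"hand":-1},{"linear":[0,0.0005,0],"dr":[0,0,0],"hand":-1}]'
```

```text
t: 19.28
eef_pos: [0.4368, 0.0508, 0.0543]
tool_rot: [0.707, -0.707, 0.023, -0.022]
contact_force: [-1.8, 0.2, 6.4]
gripper_width: 0.258
```

Floor reached at the expected height (0.0543). Releasing and rising.

```bash
python3 -m crank '[{"linear":[0,-0.0005,0],"dr":[0,0,0],"hand":-0.35},{"linear":[0,-0.0005,0],"dr":[0,0,0],"hand":-0.2},{"linear":[0,-0.0005,0],"dr":[0,0,0],"hand":-0.1},{"linear":[0,-0.0005,0],"dr":[0,0,0],"hand":-0.1},{"linear":[0,-0.0005,0],"dr":[0,0,0],"hand":-0.1}]'
python3 -m crank '[{"linear":[0,-0.01,0],"dr":[0,0,0],"hand":-0.1},{"linear":[0,-0.025,0],"dr":[0,0,0],"hand":-0.1},{"linear":[0,-0.05,0],"dr":[0,0,0],"hand":-0.1},{"linear":[0,-0.08,0],"dr":[0,0,0],"hand":-0.1},{"linear":[0,-0.11,0],"dr":[0,0,0],"hand":-0.1},{"linear":[0,-0.14,0],"dr":[0,0,0],"hand":-0.1},{"linear":[0,-0.14,-0.04],"dr":[0,0,0],"hand":-0.1},{"linear":[0,-0.14,-0.08],"dr":[0,0,0],"hand":-0.1},{"linear":[0,-0.14,-0.12],"dr":[0,0,0],"hand":-0.1},{"linear":[0,-0.14,-0.16],"dr":[0,0,0],"hand":-0.1}]'
python3 -m crank '[{"linear":[0.03,0,-0.03],"dr":[0,0,0],"hand":-0.1},{"linear":[0.06,0,-0.06],"dr":[0,0,0],"hand":-0.1},{"linear":[0.08,0,-0.08],"dr":[0,0,0],"hand":-0.1},{"linear":[0.08,0,-0.08],"dr":[0,0,0],"hand":-0.1},{"linear":[0.08,0,-0.08],"dr":[0,0,0],"hand":-0.1}]'
python3 - <<'E'
from h import *
for n in("top","scene"): cv2.imwrite(f"pics/{n}8.png",bot.read_camera(n))
a=cv2.resize(cv2.imread("pics/top8.png")[180:312,275:350],None,fx=4.5,fy=4.5,interpolation=cv2.INTER_CUBIC)
b=cv2.resize(cv2.imread("pics/scene8.png")[195:295,290:382],None,fx=5,fy=5.94,interpolation=cv2.INTER_CUBIC)
cv2.imwrite("pics/p8.png",cv2.convertScaleAbs(np.hstack([a,b]),alpha=1.4))
E
```

```text
t: 19.7
eef_pos: [0.4365, 0.0507, 0.0542]
tool_rot: [0.707, -0.707, 0.023, -0.021]
contact_force: [-0.1, 0.4, -0.3]
gripper_width: 0.448
t: 20.53
eef_pos: [0.4264, -0.1105, 0.1947]
tool_rot: [0.707, -0.707, 0.022, -0.022]
contact_force: [1.3, 0.1, 0.8]
gripper_width: 0.451
t: 20.95
eef_pos: [0.5019, -0.1953, 0.1936]
tool_rot: [-0.706, 0.707, -0.024, 0.022]
contact_force: [0.3, 0.8, -0.1]
gripper_width: 0.451
```

View pics/p8.png

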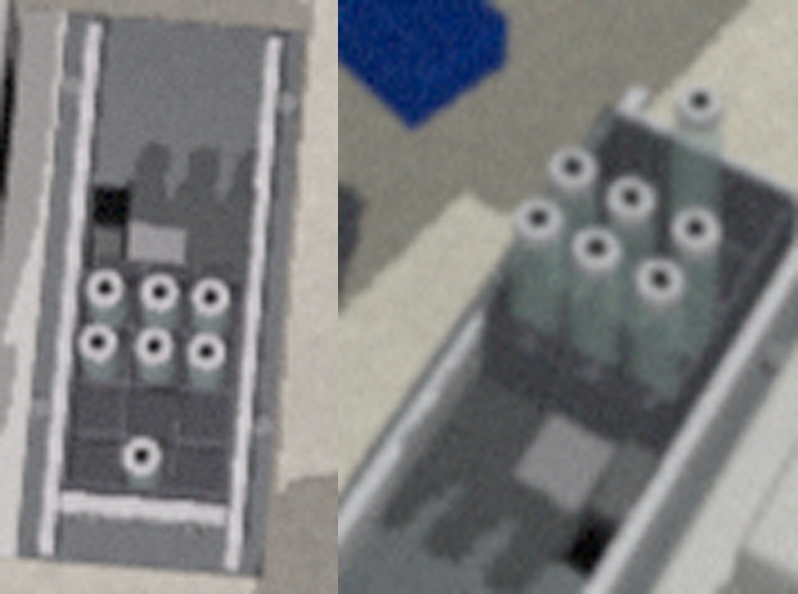

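The vial stands upright in the front middle well: cap at crop (142,457) in the top view and (700,100) in the scene view. The tray, catch and six stock vials look unchanged. I'll check the numbers, then hand in.

```bash
python3 - <<'E'
from fit2 import *
for n,q,c in(("top",T2((142,457)),"top"),("scene",S2((700,100)),"scene")):
    u=least_squares(r2,[0,0],args=(c,)).x; print(n,"cap - well at seated height (m)",(at_z(n,q,.0995)-w(v,u[0]-.045,u[1],.0995))[:2].round(4))
bot.hand_in(); print(bot.get_obs()["t"])
E
```

```text
both [-0.0054  0.0002] rms 0.42 well [0.4364 0.0504 0.0245]
top [-0.0066 -0.0002] rms 0.24 well [0.4352 0.0501 0.0245]
scene [-0.0037  0.0009] rms 0.36 well [0.4381 0.051  0.0245]
top cap - well at seated height (m) [-0.0002  0.001 ]
scene cap - well at seated height (m) [-0.0003  0.0011]
the job is handed in; nothing more can be done
the job is handed in; nothing more can be done
```

I drew the tray home by its far lip, then stood the bench vial in the middle well of the front row and handed the job in at about 21 s. No verdict is reported, so what follows is from my own checks.

- **Tray:** The buffers met the tray at a TCP x of about 0.563 m, and I pressed on for about 4 mm. The highest reading was about 12 N against the 15 N limit.
- **Catch:** The last pictures show it risen, overlapping the tray's far wall when both views are laid onto the deck plane. I judged this from pictures only, since the joint value is not readable.
- **Vial:** Both cameras put its cap about 1 mm from the well centre. The foot touched at the expected floor height.
- **Other items:** All six stock vials stand upright in their wells. The arm never went near the bottle, jar or wrench, but I took no final close look at them.

The force during the press did not follow the stated spring rate cleanly. The two cameras also disagree by about 3 mm on the tray's home position (-6.6 and -3.7 mm), though both are well within the 20 mm allowed.

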